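# Load a nameplate under the engraving jig's spring clip

## Task

Press the red bar of the jig's spring clip down with one fingertip, and while holding it down push the brass plate along its channel with the other, under the raised clip, until it is fully home against the end stop. Then let the bar go so that the clip holds the plate down. Do not pick up or tip the plate, and leave everything else on the table alone.

Things in the scene. Friction and masses are not known exactly. Their poses are not given: they have to be found in the camera images.
- jig: Engraving jig, grey board, fixed to the table, 205 x 115 x 15 mm. Origin at table level under the clip's hinge line. x = the way the plate is pushed, y = left of that, z up. The bed is 15 mm over the table. The plate's channel runs along x between guides at y = -9 and -52.5 mm, 9 and 7 mm high over the bed; the hinge lugs on y = 0 (x = -134 and +46 mm) are 20 mm high.
- stop (a point): Foot of the end stop's face at the end of the channel (jig x = +50 mm, y = -31 mm), on the bed. The stop is 11 mm high. Plate home: its leading edge touches this face, its origin then 30 mm short of it.
- clip (a joint): Rocking angle of the spring clip about a hinge line along jig x, at jig y = 0, 14 mm over the bed: 0 = closed, 0.42 = bar fully down. Pressing the red bar, left of the hinge, lifts the black foot, right of it; the spring shuts it when let go. Foot over the bed: 1.5 mm at 0 (blocks the plate), 8 mm at 0.25, 12 mm at 0.4. With the foot on the plate it reads about 0.15.
- foot (a point): Centre of the underside of the clip's black foot, 25 mm along jig x (+10 to +35 mm) and 10 mm wide (jig y = -29 to -39 mm). It moves with the clip.
- bar (a point): Centre of the top of the clip's red press bar: 125 mm along jig x (-125 to 0 mm), 24 mm wide (jig y = +18 to +42 mm). Clip closed, the top is 18 mm over the bed (33 mm over the table); at joint 0.35 its middle is about 10 mm lower, sloping down to the left. Pressing takes 3 N at first, 6 N at the end, anywhere along it; a fingertip can slide along it while pressing.
- plate: Loose brass plate in the jig's channel, 60 mm long (x) x 40 mm wide x 6 mm thick, about 150 g. Its -x end is turned up: 5 mm thick, 40 mm wide, top 26 mm over the underside; its outer face, the one to push, is at plate x = -30 mm. Origin: centre of the underside, axes as the jig's. Its centre line is at jig y = -31 mm, 61 mm from the bar's. Home: origin at jig x = +20 mm.
- spare_plate: Bystander: silver aluminium spare, same shape and size as the brass plate, lying loose on the table to the right (jig -y side) of the jig; origin at the centre of its underside
- polish: Bystander: small jar of polish, 48 mm across, 50 mm high, standing to the left (jig +y side) of the jig; origin at the centre of its underside
- screwdriver: Bystander: screwdriver lying on the table, far left
- plinth: Bystander: square marble trophy base, 80 x 80 x 45 mm, left
- trophy: Bystander: brass trophy cup, 80 mm across, 125 mm high, right
- brush: Bystander: brush lying on the table, right
- mug: Bystander: blue mug, 76 mm across, 85 mm high, right

How it is judged:
By the outcome, as a careful person would: the job done as asked, in the order asked, and still so for the second after the job is handed in, with the robot touching nothing.
It also fails if it takes over 38 s, if anything falls off the work surface, if the arm or the gripper's body presses on something with over 40 N, if the wrist force passes 120 N, or if a joint passes its speed limit or range.

## Robot

A 6-joint arm with a two-finger parallel gripper is mounted at the origin on the work surface. World frame = base frame: x ahead of the robot, y to its left, z up, the work surface at z = 0. Lengths are in mm, angles in rad, forces in N, time in s.
With the tool pointing down it reaches from about 350 to 975 mm from the base axis. Payload 7.1 kg.
Tool frame: the origin (TCP) lies at the very end of the fingers, on their centre line; the grasp point (between the pads) lies 19 mm behind it; y points along the fingers, z is the direction in which the jaws open and shut, and the axes are right-handed (so a half turn about y gives the same grasp; the last joint's range is limited). The gripper opens to 88 mm and grips with 3 to 60 N. Pads are 20 mm wide; open, the fingers measure 115 mm over their backs; the gripper's body (75 mm by 178 mm) begins 61 mm behind the grasp point.
Start: joints at [1.177, 0.423, 1.63, -0, 1.089, -0.019], TCP at [228.772, 581.608, 222.675] pointing down, gripper open.
Joint ranges: [-3, 3], [-0.9, 2.11], [0.09, 2.58], [-1.31, 4.45], [0.11, 2.69], [-2.54, 2.54]. Speed limits (rad/s): [2.39, 2.39, 3.01, 3.14, 3.14, 3.14].

## Interface

Orientations are given as a rotation vector (axis times angle).
In Python, from workcell import ctrl gives the robot as it stands.
- The arm moves only by the shell command python3 -m jog 'ROWS'. ROWS is JSON, a list of rows, each a list of 3 entries, a list of its own where there are three numbers: the opening, from 0 (shut) to 1 (fully open), then the shift along the tool's x, y, z in cm, then the turn, a rotation vector about the tool's x, y, z in rad. In form: [[claw, [dx, dy, dz], [wx, wy, wz]], ...]. A call has 1 to 8 rows; each row is the pose to reach, as a shift and turn from the pose commanded when the call began, along the tool's axes at that moment; what a row does not reach only later rows make up. A row lasts 1/10 s, in which the tool goes at most 50 mm and 8.59 degrees, less where a joint would pass 70% of its speed; a pose out of reach is approached as far as the arm can. A call with a gripper value outside its range is refused whole. The fingers move at their own pace and stop on an object; the grip force is fixed at half the most. Time passes only in rows, so rows that repeat a pose let the fingers close. It gives the time, the measured TCP pose, the force and the opening at its end, in the units of the state.
- ctrl.get_obs(): the state, without advancing time (a new reading comes with each control period).
- ctrl.get_image(name): name is "scene" or "top" or "wrist"; returns a dict with "color" (420x560x3 uint8, red, green, blue), "z_map" (420x560 float32, mm along the optical axis (not along the pixel's ray), 0 where there is no reading), "fx", "fy", "cx", "cy" (pixels), "pose" (4x4, takes a point from camera to world coordinates). Camera axes: x right, y down, z forward; pixel columns grow to the right and rows downward; lengths in mm; the calibration is good to about 2 mm. The wrist camera is an equidistant fisheye: a pixel r from the principal point sees the ray r / f radians off the axis. A picture is of the moment at which its call begins.
- ctrl.close_job(): hands the job in, once; it reports no verdict.
The state is a dict: "t": time; "qpos": joint angles; "qvel": joint speeds; "joint_torque": joint torques, N m; "ee_pos": TCP position; "orientation": TCP orientation; "ft_force": force on the tool from outside, world axes, zero at the start; "moment": the same for the moment, N m; "width": finger opening in mm.
Only numpy, scipy, OpenCV 4.12 (cv2) and the standard library are available. Lean on these libraries where they do the work, as an engineer would, in place of code of your own. Each camera call takes 0.05 s, during which the arm holds its last target.

## Working session

There is one attempt and no reset: what is moved stays moved. The work goes in short steps, Python scripts to look and compute and a shell command to move; the robot and the scene stay as the last step left them, time stands still between calls to the robot, and variables do not carry over. Pictures are saved under pics/ and viewed, and the job is handed in when it is done.

```bash
mkdir -p pics; ls; python3 - <<'E'
from workcell import ctrl
import cv2
o=ctrl.get_obs(); print(o)
for n in("scene","top","wrist"):
    i=ctrl.get_image(n); cv2.imwrite(f"pics/{n}0.png",cv2.cvtColor(i["color"],cv2.COLOR_RGB2BGR)); print(n,i["fx"],i["fy"],i["cx"],i["cy"],i["pose"].tolist() if hasattr(i["pose"],'tolist') else i["pose"])
E
```

```text
pics
{'t': 0.0, 'qpos': array([ 1.17701513e+00,  4.23840649e-01,  1.63070248e+00, -6.40314390e-06,
        1.08860603e+00, -1.89648923e-02]), 'qvel': array([ 0.00152023, -0.00029103,  0.00061058, -0.00034773, -0.00037417,
        0.00021861]), 'joint_torque': array([ 1.34336118e-03, -5.44638097e+01, -2.73667198e+01,  6.45095645e-02,
        2.27883953e-02, -1.64749131e-04]), 'ee_pos': array([228.55241159, 581.10054334, 221.8969204 ]), 'orientation': array([-1.55224759,  0.29437485, -0.29388009]), 'ft_force': array([-0.25869682,  0.73879527, -0.42575229]), 'moment': array([-0.01783168, -0.00646042,  0.00092189]), 'width': 87.83298752308478}
scene 428.8984463836045 428.8984463836045 278.7779473592048 212.08392562153026 [[-0.6660462097849182, 0.5167288079468119, -0.53793474090173, 1208.4212069335201], [0.7458688724624054, 0.4537598448934896, -0.4876285761252065, 639.6576767611069], [-0.007878548267590735, -0.7260119435657397, -0.6876369581960325, 963.7338608416945], [0.0, 0.0, 0.0, 1.0]]
top 526.184754894696 526.184754894696 279.2177747876605 216.6065783114415 [[0.0199417323872532, -0.9797229967313622, 0.19936192461228483, 240.5694343172823], [-0.9997946267178023, -0.018821160640018125, 0.007514539132448275, -2.0076018865917074], [-0.0036099439892663563, -0.19947083392787474, -0.9798971143525796, 1406.4876202412254], [0.0, 0.0, 0.0, 1.0]]
wrist 325.19226210127806 325.19226210127806 280.56899377567754 209.11295346270037 [[0.36613068414552913, 0.893008278991844, 0.2616955020231552, 156.13437018352926], [0.9305630957412728, -0.3511113747160315, -0.10379367702050392, 609.3171599584501], [-0.0008043454139634896, 0.2815262264817311, -0.9595531964572946, 384.61848713679103], [0.0, 0.0, 0.0, 1.0]]
```

View pics/scene0.png

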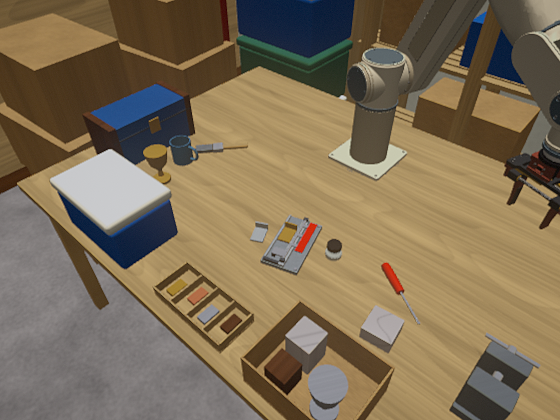

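View pics/top0.png

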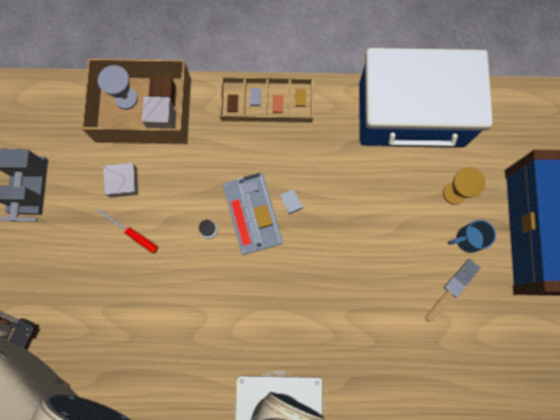

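View pics/wrist0.png

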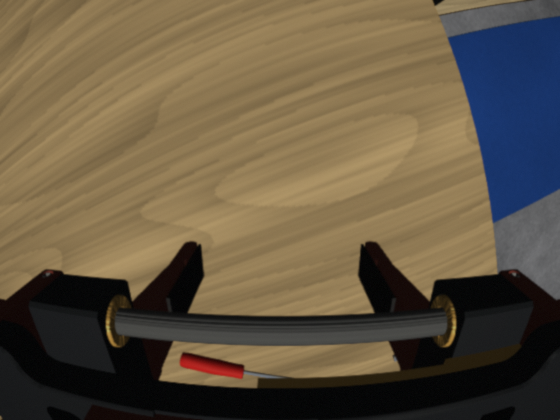

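The top view shows the jig at about (252,213), with the red bar at (241,222) and the brass plate at (263,216). The jar is at (207,228) and the spare at (291,201). Jig +x points roughly up the image, which is world +x.

```bash
cat > h.py <<'E'
import numpy as np,cv2
from workcell import ctrl
def ray(im,u,v,z):
    P=np.array(im["pose"]);d=P[:3,:3]@np.array([(u-im["cx"])/im["fx"],(v-im["cy"])/im["fy"],1.]);o=P[:3,3]
    return o+d*(z-o[2])/d[2]
def proj(im,p):
    P=np.array(im["pose"]);q=P[:3,:3].T@(np.array(p)-P[:3,3]);return q[0]/q[2]*im["fx"]+im["cx"],q[1]/q[2]*im["fy"]+im["cy"]
def crop(im,name,c,s=60,k=8):
    u,v=c;a=cv2.cvtColor(im["color"],cv2.COLOR_RGB2BGR)[v-s:v+s,u-s:u+s];cv2.imwrite(name,cv2.resize(a,None,fx=k,fy=k,interpolation=cv2.INTER_CUBIC)[:600])
def red(im,box):
    c=im["color"].astype(int);m=((c[...,0]>140)&(c[...,1]<70)&(c[...,2]<70)).astype(np.uint8)
    k=np.zeros_like(m);u0,u1,v0,v1=box;k[v0:v1,u0:u1]=1;return m*k
E
python3 - <<'E'
from h import *
t=ctrl.get_image("top");s=ctrl.get_image("scene")
crop(t,"pics/tc.png",(252,213),50,6);crop(s,"pics/sc.png",(292,243),50,6)
for im,box,n in((t,(220,260,190,255),"top"),(s,(280,325,210,265),"scene")):
    m=red(im,box);ys,xs=np.nonzero(m);
    r=cv2.minAreaRect(np.c_[xs,ys].astype(np.float32));b=cv2.boxPoints(r)
    print(n,m.sum(),r)
    for p in b: print(p,ray(im,*p,33).round(1))
    print(ray(im,xs.mean(),ys.mean(),33))
E
```

```text
top 298 ((240.50430297851562, 221.91546630859375), (44.10771179199219, 6.798154830932617), 74.47589111328125)
[231.32666 201.57593] [558.6 137.7  33. ]
[237.8768  199.75644] [564.  120.3  33. ]
[249.68195 242.255  ] [449.5  85.1  33. ]
[243.1318 244.0745] [444.3 102.2  33. ]
[504.1572686  111.40628837  33.        ]
scene 225 ((305.5538635253906, 237.53079223632812), (7.194013595581055, 32.12499237060547), 29.744882583618164)
[294.46155 249.69232] [568.2 118.8  33. ]
[310.40002 221.80002] [448.5  81.8  33. ]
[316.64618 225.36926] [448.  105.8  33. ]
[300.7077  253.26157] [566.8 141.1  33. ]
[510.21031565 112.56320576  33.        ]
```

```bash
ls -la pics
```

```text
total 1544
drwxr-xr-x 2 agent agent   4096 Dec  7 09:31 .
drwxr-xr-x 3 agent agent   4096 Dec  7 09:31 ..
-rw-r--r-- 1 agent agent 302212 Dec  7 09:31 sc.png
-rw-r--r-- 1 agent agent 355785 Dec  7 09:31 scene0.png
-rw-r--r-- 1 agent agent 303289 Dec  7 09:31 tc.png
-rw-r--r-- 1 agent agent 347416 Dec  7 09:31 top0.png
-rw-r--r-- 1 agent agent 256955 Dec  7 09:31 wrist0.png
```

View pics/tc.png

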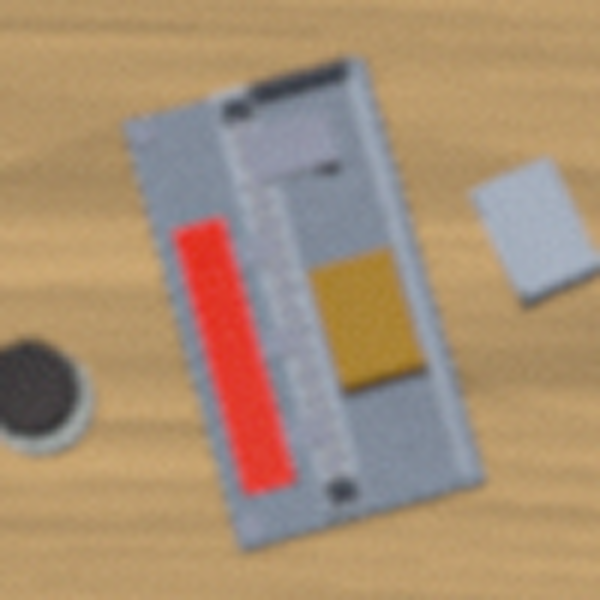

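View pics/sc.png

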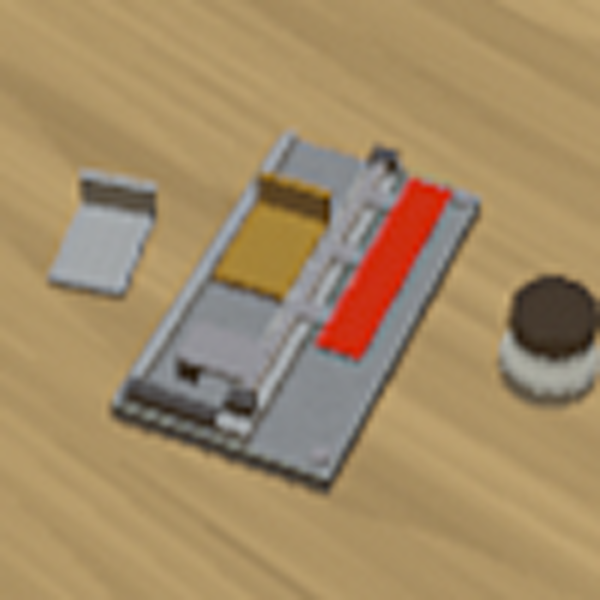

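```bash
cat >> h.py <<'E'
from scipy.spatial.transform import Rotation as R
YAW=0.300; BAR=np.array([506,111.7])  # bar centre: jig (-62.5,30)
def J():
    c,s=np.cos(YAW),np.sin(YAW);M=np.array([[c,-s],[s,c]]);O=BAR-M@np.array([-62.5,30]);return M,O
def j2w(p): M,O=J();return M@np.array(p[:2])+O
def w2j(p): M,O=J();return M.T@(np.array(p[:2])-O)
def state():
    o=ctrl.get_obs();r=R.from_rotvec(o["orientation"]).as_matrix()
    print("t",round(o["t"],2),"tcp",o["ee_pos"].round(1),"jig",w2j(o["ee_pos"]).round(1),"F",o["ft_force"].round(1),"w",round(o["width"],1));return o,r
def togo(jx,jy,z):
    o,r=state();c,s=np.cos(YAW),np.sin(YAW)
    Rt=np.array([[c,0,-s],[s,0,c],[0,-1,0]])
    d=np.r_[j2w((jx,jy)),z]-o["ee_pos"]
    print("shift cm",(r.T@d/10).round(2),"turn",R.from_matrix(r.T@Rt).as_rotvec().round(4))
E
python3 - <<'E'
from h import *
t=ctrl.get_image("top");s=ctrl.get_image("scene")
print("origin",J()[1])
# brass mask
for im,box,n in((t,(245,280,195,235),"top"),(s,(275,302,220,250),"scene")):
    h=cv2.cvtColor(im["color"],cv2.COLOR_RGB2HSV);m=np.zeros(h.shape[:2],np.uint8);u0,u1,v0,v1=box
    m[v0:v1,u0:u1]=((h[...,1]>170)&(h[...,0]>12)&(h[...,0]<30)&(h[...,2]>60))[v0:v1,u0:u1]
    ys,xs=np.nonzero(m);r=cv2.minAreaRect(np.c_[xs,ys].astype(np.float32));print(n,m.sum())
    for p in cv2.boxPoints(r): print(p,"z41",w2j(ray(im,*p,41)).round(1),"z21",w2j(ray(im,*p,21)).round(1),"z15",w2j(ray(im,*p,15)).round(1))
# board corners top crop (z15) and stop
for p in ((125,120),(358,58),(485,483),(240,548)): print("board",w2j(ray(t,p[0]/6+202,p[1]/6+163,15)).round(1))
for p in ((285,135),(480,203),(330,480),(113,405)): print("board scene",w2j(ray(s,p[0]/6+242,p[1]/6+193,15)).round(1))
togo(-100,0,150)
E
```

```text
origin [574.57413677 101.50991824]
top 192
[254.30002 208.90002] z41 [-42.8 -14.5] z21 [-38.3 -14.7] z15 [-36.9 -14.7]
[264.80002 205.40002] z41 [-41.3 -43.8] z21 [-36.8 -44.5] z15 [-35.4 -44.7]
[270.80002 223.40002] z41 [-92.6 -45.9] z21 [-88.9 -46.5] z15 [-87.7 -46.7]
[260.30002 226.90002] z41 [-94.  -16.7] z21 [-90.2 -16.9] z15 [-89.1 -17. ]
scene 80
[277.80002 238.40001] z41 [-15.  -40.9] z21 [-31.9 -48.8] z15 [-36.9 -51.2]
[286.80002 220.40001] z41 [-94.7 -47.1] z21 [-113.4  -55.2] z15 [-119.   -57.7]
[297.6 225.8] z41 [-86.8  -7.9] z21 [-105.2  -15.2] z15 [-110.8  -17.4]
[288.6 243.8] z41 [-8.4 -3.3] z21 [-25.1 -10.5] z15 [-30.1 -12.6]
board [56.8 48.6]
board [ 55.6 -61.4]
board [-149.2  -62.7]
board [-147.1   49.8]
board scene [-142.8  -58.8]
board scene [-137.5   53.4]
board scene [61.2 52.9]
board scene [ 61.9 -59.5]
t 0.35 tcp [228.7 581.5 222.5] jig [-188.5  560.7] F [ 0.5 -0.  -0.5] w 87.6
shift cm [ 41.94   7.26 -38.25] turn [ 3.000e-04 -6.748e-01 -1.000e-04]
```

```bash
python3 -m jog '[[0.54,[41,7,-38.2],[0,-0.675,0]],[0.54,[41,7,-38.2],[0,-0.675,0]],[0.54,[41,7,-38.2],[0,-0.675,0]],[0.54,[41,7,-38.2],[0,-0.675,0]],[0.54,[41,7,-38.2],[0,-0.675,0]],[0.54,[41,7,-38.2],[0,-0.675,0]],[0.54,[41,7,-38.2],[0,-0.675,0]],[0.54,[41,7,-38.2],[0,-0.675,0]]]'; python3 -c "
from h import *
togo(-114,-0.5,120)"
```

```text
t: 1.15
ee_pos: [398.8, 225.8, 173.7]
orientation: [-1.558, -0.237, 0.235]
ft_force: [1.3, 0.5, 0.1]
width: 47.6
t 1.15 tcp [398.8 225.8 173.7] jig [-131.2  170.7] F [1.3 0.5 0.1] w 47.6
shift cm [  1.7    5.37 -17.12] turn [-0.0001  0.0006  0.0009]
```

```bash
python3 -m jog '[[0.54,[1.7,5.4,-17.1],[0,0,0]],[0.54,[1.7,5.4,-17.1],[0,0,0]],[0.54,[1.7,5.4,-17.1],[0,0,0]],[0.54,[1.7,5.4,-17.1],[0,0,0]],[0.54,[1.7,5.4,-17.1],[0,0,0]],[0.54,[1.7,5.4,-17.1],[0,0,0]]]'; python3 - <<'E'
from h import *
togo(-114,-0.5,120)
i=ctrl.get_image("wrist");cv2.imwrite("pics/w1.png",cv2.cvtColor(i["color"],cv2.COLOR_RGB2BGR))
E
```

```text
t: 1.75
ee_pos: [464.9, 68.8, 119.6]
orientation: [-1.558, -0.234, 0.235]
ft_force: [-1.2, 0.4, -0.2]
width: 47.1
t 1.75 tcp [464.9  68.8 119.6] jig [-114.4    1.1] F [-1.2  0.4 -0.2] w 47.1
shift cm [ 0.04 -0.04 -0.16] turn [-0.0003 -0.0018 -0.0005]
```

View pics/w1.png

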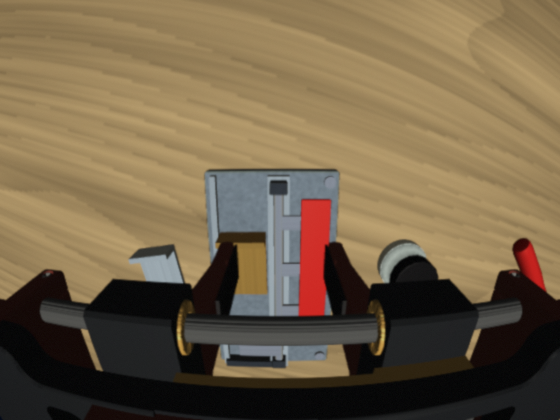

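The wrist view shows the lug (-134) at (278,187) and the bar at (300–330, 200–315). The flange top is at (218–265, 238) and the fingers are at x≈220 and x≈342. Next I'll turn the bar and flange edges into jig coordinates with the fisheye model.

```bash
cat >> h.py <<'E'
def fray(im,u,v,z):
    P=np.array(im["pose"]);a=np.array([u-im["cx"],v-im["cy"]])/im["fx"];th=np.hypot(*a)
    d=P[:3,:3]@np.r_[a/th*np.sin(th),np.cos(th)];o=P[:3,3];return o+d*(z-o[2])/d[2]
def fproj(im,p):
    P=np.array(im["pose"]);q=P[:3,:3].T@(np.array(p)-P[:3,3]);r=np.hypot(q[0],q[1]);th=np.arctan2(r,q[2]);return im["cx"]+im["fx"]*th*q[0]/r,im["cy"]+im["fx"]*th*q[1]/r
E
python3 - <<'E'
from h import *
i=ctrl.get_image("wrist");a=cv2.cvtColor(i["color"],cv2.COLOR_RGB2BGR)[150:330,180:390]
cv2.imwrite("pics/w1c.png",cv2.resize(a,None,fx=3.3,fy=3.3,interpolation=cv2.INTER_CUBIC))
o,r=state();print("cam",w2j(i["pose"][:3,3]),i["pose"][2,3])
m=red(i,(290,336,190,320));
for v in (205,215,225,235):
    x=np.nonzero(m[v])[0]; print(v,x.min(),x.max(),w2j(fray(i,x.min()-.5,v,33)).round(1),w2j(fray(i,x.max()+.5,v,33)).round(1))
ys=np.nonzero(m[:,305:328].any(1))[0];print(ys.min(),w2j(fray(i,316,ys.min(),33)))
for p in((268,176),(288,176),(207,171),(339,171)):print(p,w2j(fray(i,*p,15)).round(1))
for p in((218,233),(265,233)):print("flange",w2j(fray(i,*p,41)).round(1))
for y in(-44.25,-37,-30.5-.5,-24,23.5,30,36.5): print(y,fproj(i,np.r_[j2w((-114.4,y+1.6)),o["ee_pos"][2]]))
E
```

```text
t 1.85 tcp [464.8  69.9 119.9] jig [-114.2    2.2] F [-0.   0.1  0. ] w 47.4
cam [-192.21138016    1.80149459] 282.4117107656875
205 300 329 [-122.4   16.9] [-122.4   41.1]
215 300 328 [-114.1   17. ] [-114.    40.6]
225 301 328 [-105.5   18. ] [-105.4   41. ]
235 300 327 [-96.8  17.3] [-96.7  40.6]
200 [-126.55190062   30.01089028]
(268, 176) [-142.6   -8.7]
(288, 176) [-142.5    8. ]
(207, 171) [-147.4  -60.4]
(339, 171) [-147.1   51. ]
flange [-101.4  -48.4]
flange [-101.6  -10.6]
-44.25 (np.float64(201.58340279962493), np.float64(260.5198337684451))
-37 (np.float64(214.08254159065984), np.float64(260.81558940849294))
-31.0 (np.float64(224.5803911429323), np.float64(261.0236234984218))
-24 (np.float64(236.97630655821627), np.float64(261.2220824978773))
23.5 (np.float64(322.6005545721619), np.float64(261.2092921149905))
30 (np.float64(334.13285163309934), np.float64(261.0229062636303))
36.5 (np.float64(345.5315501062755), np.float64(260.795248744444))
```

View pics/w1c.png

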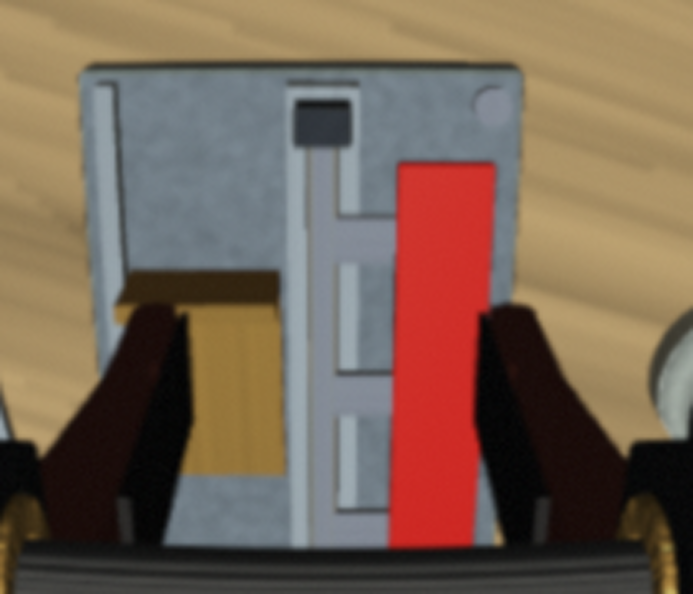

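```bash
python3 - <<'E'
from h import *
i=ctrl.get_image("wrist")
print(w2j(fray(i,240,242,41)),w2j(fray(i,240,232,15)))
for k in range(3): togo(-114,-1.5,45)
E
```

```text
[-93.54815183 -30.42954739] [-92.46436378 -33.5421715 ]
t 1.9 tcp [464.9  70.1 120. ] jig [-114.1    2.4] F [-0.5  0.3 -0.6] w 47.5
shift cm [ 0.    7.5  -0.39] turn [0.     0.0015 0.0006]
t 1.9 tcp [464.9  70.1 120. ] jig [-114.1    2.4] F [-0.5  0.3 -0.6] w 47.5
shift cm [ 0.    7.5  -0.39] turn [0.     0.0015 0.0006]
t 1.9 tcp [464.9  70.1 120. ] jig [-114.1    2.4] F [-0.5  0.3 -0.6] w 47.5
shift cm [ 0.    7.5  -0.39] turn [0.     0.0015 0.0006]
```

```bash
python3 -m jog '[[0.59,[0,2,-0.4],[0,0,0]],[0.59,[0,5,-0.4],[0,0,0]],[0.59,[0,7.5,-0.4],[0,0,0]],[0.59,[0,7.5,-0.4],[0,0,0]],[0.59,[0,7.5,-0.4],[0,0,0]],[0.59,[0,7.5,-0.4],[0,0,0]]]'; python3 - <<'E'
from h import *
togo(-114,-1.5,28)
i=ctrl.get_image("wrist");a=cv2.cvtColor(i["color"],cv2.COLOR_RGB2BGR)[120:330,160:410]
cv2.imwrite("pics/w2.png",cv2.resize(a,None,fx=2.8,fy=2.8,interpolation=cv2.INTER_CUBIC))
s=ctrl.get_image("scene");crop(s,"pics/s2.png",(292,243),50,6)
state()
E
```

```text
t: 2.5
ee_pos: [467.0, 66.0, 45.9]
orientation: [-1.558, -0.238, 0.235]
ft_force: [0.2, -0.2, -0.8]
width: 51.5
t 2.5 tcp [467.   66.   45.9] jig [-113.3   -2.1] F [ 0.2 -0.2 -0.8] w 51.5
shift cm [-0.07  1.79  0.07] turn [0.0004 0.0012 0.002 ]
t 2.6 tcp [467.1  65.7  45.9] jig [-113.3   -2.4] F [-0.8 -0.1 -0.4] w 51.6
```

View pics/w2.png

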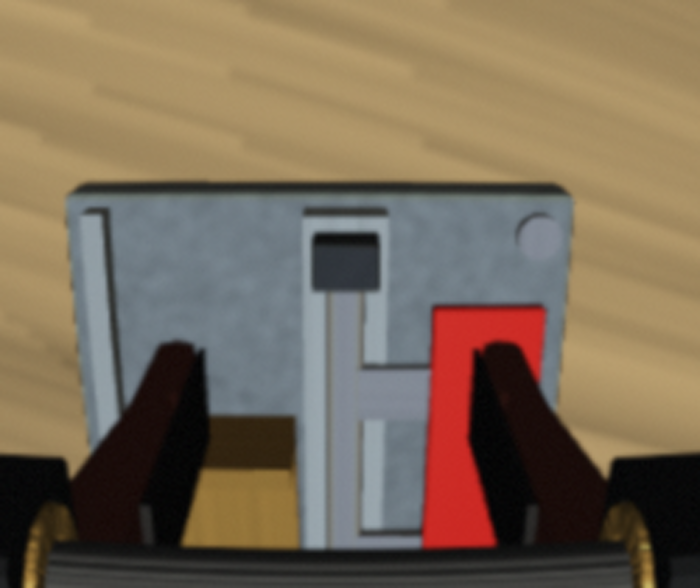

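View pics/s2.png

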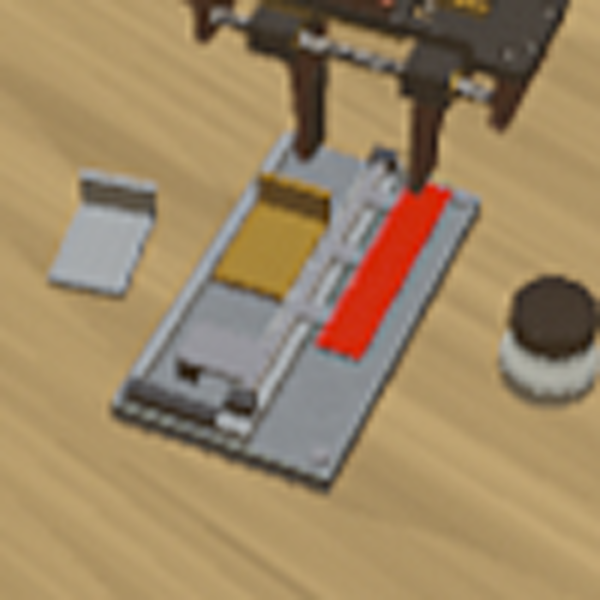

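The fingertips are over the bar and in the channel behind the flange, each well centred. I'll press now.

```bash
python3 -m jog '[[0.59,[0,0.6,0.1],[0,0,0]],[0.59,[0,1.1,0.1],[0,0,0]],[0.59,[0,1.4,0.1],[0,0,0]],[0.59,[0,1.7,0.1],[0,0,0]],[0.59,[0,1.9,0.1],[0,0,0]],[0.59,[0,2.1,0.1],[0,0,0]],[0.59,[0,2.2,0.1],[0,0,0]],[0.59,[0,2.2,0.1],[0,0,0]]]'; python3 - <<'E'
from h import *
state()
i=ctrl.get_image("wrist");a=cv2.cvtColor(i["color"],cv2.COLOR_RGB2BGR)[120:330,160:410]
cv2.imwrite("pics/w3.png",cv2.resize(a,None,fx=2.8,fy=2.8,interpolation=cv2.INTER_CUBIC))
s=ctrl.get_image("scene");crop(s,"pics/s3.png",(292,243),50,6)
state()
E
```

```text
t: 3.4
ee_pos: [466.3, 66.1, 22.7]
orientation: [-1.558, -0.236, 0.235]
ft_force: [0.4, -1.3, 7.2]
width: 52.0
t 3.4 tcp [466.3  66.1  22.7] jig [-113.9   -1.8] F [ 0.4 -1.3  7.2] w 52.0
t 3.5 tcp [466.3  66.1  22.8] jig [-113.9   -1.8] F [0.3 0.1 6.7] w 51.9
```

View pics/w3.png

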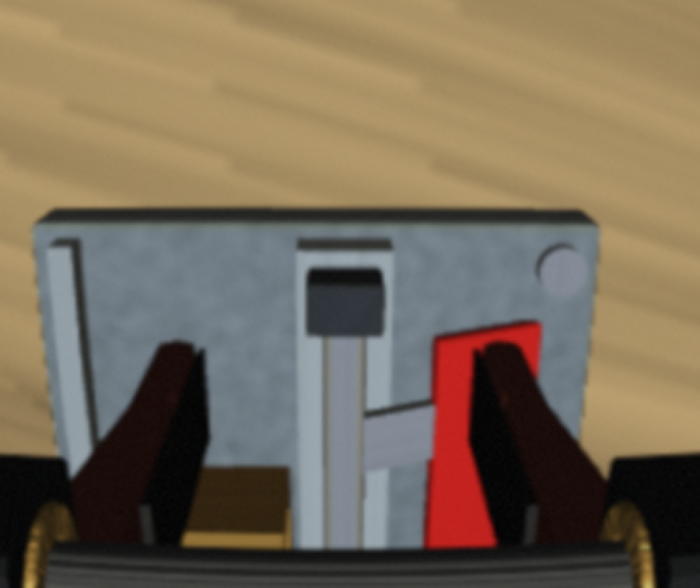

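View pics/s3.png

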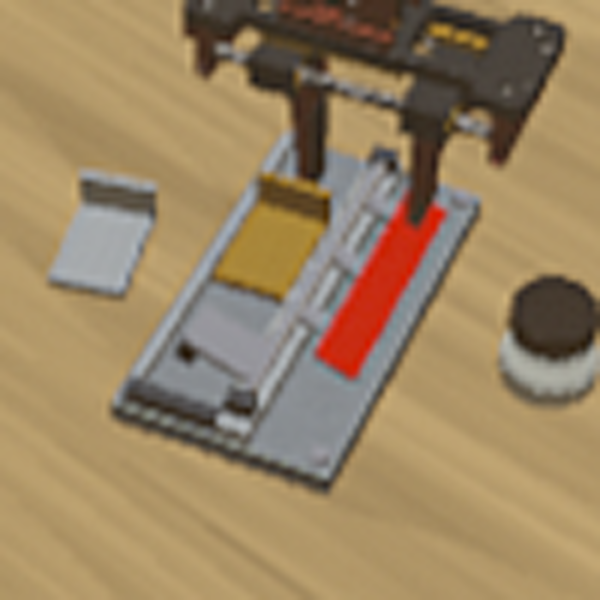

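The bar is down with 7 N on it, below the hard stop, and the foot is raised. I'll push now.

```bash
python3 -m jog '[[0.59,[0.4,0,0],[0,0,0]],[0.59,[0.8,0,0],[0,0,0]],[0.59,[1.2,0,0],[0,0,0]],[0.59,[1.7,0,0],[0,0,0]],[0.59,[2.2,0,0],[0,0,0]],[0.59,[2.8,0,0],[0,0,0]],[0.59,[3.4,0,0],[0,0,0]],[0.59,[4,0,0],[0,0,0]]]'; python3 - <<'E'
from h import *
state()
s=ctrl.get_image("scene");crop(s,"pics/s4.png",(292,243),50,6)
togo(-30,-1.5,23)
E
```

```text
t: 4.3
ee_pos: [500.8, 77.7, 21.9]
orientation: [-1.558, -0.23, 0.241]
ft_force: [-6.6, 0.3, 7.4]
width: 51.3
t 4.3 tcp [500.8  77.7  21.9] jig [-77.5  -0.9] F [-6.6  0.3  7.4] w 51.3
t 4.35 tcp [502.2  78.   22. ] jig [-76.1  -1. ] F [-5.4  2.4  4.7] w 51.5
shift cm [ 4.61 -0.12 -0.05] turn [-0.0009  0.0004 -0.0051]
```

View pics/s4.png

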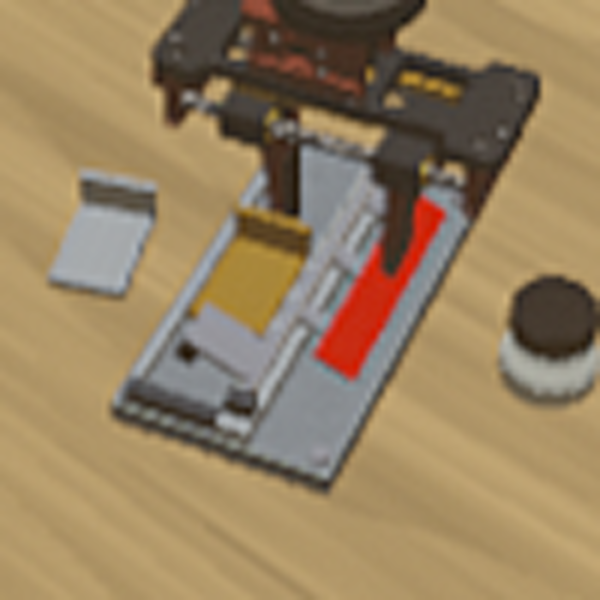

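The plate slides straight and the bar stays down, so I'll keep pushing.

```bash
python3 -m jog '[[0.59,[0.5,-0.05,0],[0,0,0]],[0.59,[1,-0.1,0],[0,0,0]],[0.59,[1.5,-0.1,0],[0,0,0]],[0.59,[2,-0.1,0],[0,0,0]],[0.59,[2.5,-0.1,0],[0,0,0]],[0.59,[3,-0.1,0],[0,0,0]],[0.59,[3.5,-0.1,0],[0,0,0]],[0.59,[4,-0.1,0],[0,0,0]]]'; python3 - <<'E'
from h import *
state()
s=ctrl.get_image("scene");crop(s,"pics/s5.png",(292,243),50,6)
togo(-20,-1.5,23)
E
```

```text
t: 5.15
ee_pos: [539.2, 89.5, 22.9]
orientation: [-1.558, -0.231, 0.241]
ft_force: [-6.4, 0.6, 6.9]
width: 51.6
t 5.15 tcp [539.2  89.5  22.9] jig [-37.3  -1. ] F [-6.4  0.6  6.9] w 51.6
t 5.2 tcp [540.3  89.8  23. ] jig [-36.2  -1.1] F [-5.8  0.6  5.4] w 51.8
shift cm [ 1.62 -0.01 -0.04] turn [-0.0008  0.0004 -0.0051]
```

View pics/s5.png

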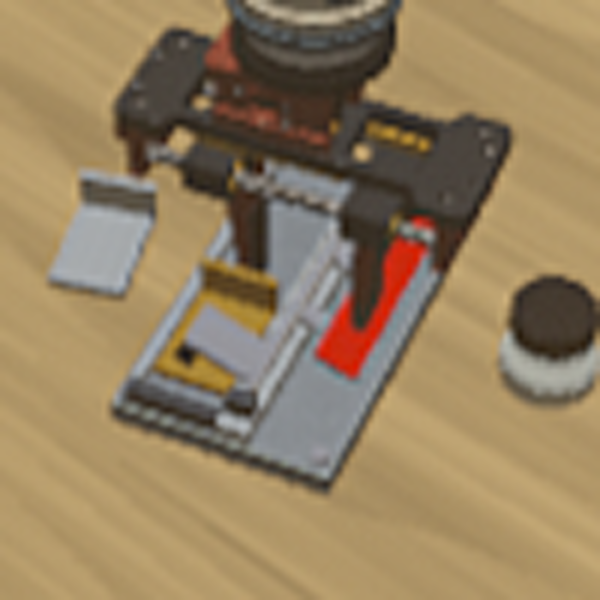

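The plate is under the raised foot with about 15 mm left. I'll go slower and watch the force.

```bash
python3 -m jog '[[0.59,[0.4,0,0],[0,0,0]],[0.59,[0.8,0,0],[0,0,0]],[0.59,[1.1,0,0],[0,0,0]],[0.59,[1.1,0,0],[0,0,0]]]'; python3 -m jog '[[0.59,[0.1,0,0],[0,0,0]],[0.59,[0.2,0,0],[0,0,0]]]';python3 -c "
from h import *
state()"
```

```text
t: 5.6
ee_pos: [550.6, 93.0, 23.0]
orientation: [-1.558, -0.232, 0.24]
ft_force: [-4.9, 0.1, 6.0]
width: 51.8
t: 5.8
ee_pos: [551.6, 93.3, 22.9]
orientation: [-1.558, -0.231, 0.241]
ft_force: [-7.4, 0.2, 9.1]
width: 51.5
t 5.8 tcp [551.6  93.3  22.9] jig [-24.4  -1.1] F [-7.4  0.2  9.1] w 51.5
```

```bash
python3 -m jog '[[0.59,[0.15,0,0],[0,0,0]],[0.59,[0.3,0,0],[0,0,0]],[0.59,[0.3,0,0],[0,0,0]]]'; python3 -m jog '[[0.59,[0.1,0,0],[0,0,0]],[0.59,[0.2,0,0],[0,0,0]],[0.59,[0.2,0,0],[0,0,0]]]';python3 - <<'E'
from h import *
state()
s=ctrl.get_image("scene");crop(s,"pics/s6.png",(275,255),35,8)
i=ctrl.get_image("wrist");a=cv2.cvtColor(i["color"],cv2.COLOR_RGB2BGR)[120:330,160:410]
cv2.imwrite("pics/w6.png",cv2.resize(a,None,fx=2.8,fy=2.8,interpolation=cv2.INTER_CUBIC))
E
```

```text
t: 6.1
ee_pos: [552.7, 93.7, 22.8]
orientation: [-1.558, -0.227, 0.243]
ft_force: [-11.6, -1.3, 13.1]
width: 52.0
t: 6.4
ee_pos: [552.8, 93.7, 22.7]
orientation: [-1.558, -0.224, 0.246]
ft_force: [-17.6, -4.0, 18.2]
width: 51.8
t 6.4 tcp [552.8  93.7  22.7] jig [-23.1  -1. ] F [-17.6  -4.   18.2] w 51.8
```

View pics/s6.png

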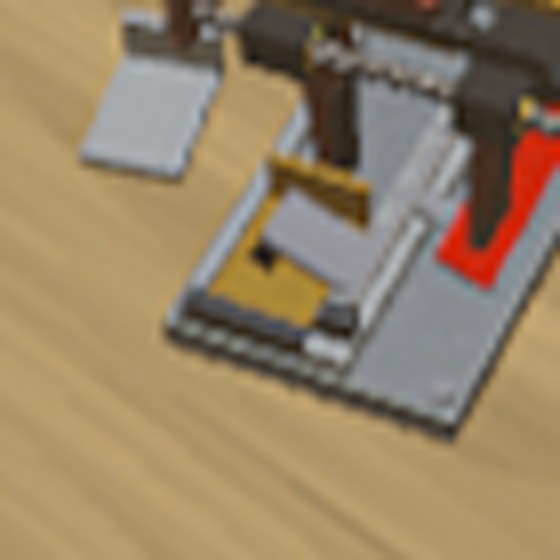

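The plate stalled hard, rising to 18 N with no travel, so it's against the end stop. I'll ease back along -x while holding the bar, then check before releasing.

```bash
python3 -m jog '[[0.59,[-0.2,0,0],[0,0,0]],[0.59,[-0.4,0,0],[0,0,0]],[0.59,[-0.7,0,0],[0,0,0]],[0.59,[-1.2,0,0],[0,0,0]],[0.59,[-1.6,0,0],[0,0,0]],[0.59,[-1.6,0,0],[0,0,0]]]';python3 - <<'E'
from h import *
state()
s=ctrl.get_image("scene");crop(s,"pics/s7.png",(275,255),35,8)
t=ctrl.get_image("top");crop(t,"pics/t7.png",(252,213),50,6)
i=ctrl.get_image("wrist");a=cv2.cvtColor(i["color"],cv2.COLOR_RGB2BGR)[120:330,160:410]
cv2.imwrite("pics/w7.png",cv2.resize(a,None,fx=2.8,fy=2.8,interpolation=cv2.INTER_CUBIC))
state()
E
```

```text
t: 7.1
ee_pos: [545.8, 91.0, 24.3]
orientation: [-1.558, -0.238, 0.232]
ft_force: [2.1, 2.7, 5.4]
width: 51.9
t 7.1 tcp [545.8  91.   24.3] jig [-30.6  -1.5] F [2.1 2.7 5.4] w 51.9
t 7.25 tcp [545.8  91.   24.3] jig [-30.6  -1.6] F [2.6 3.4 4.5] w 51.5
```

View pics/s7.png

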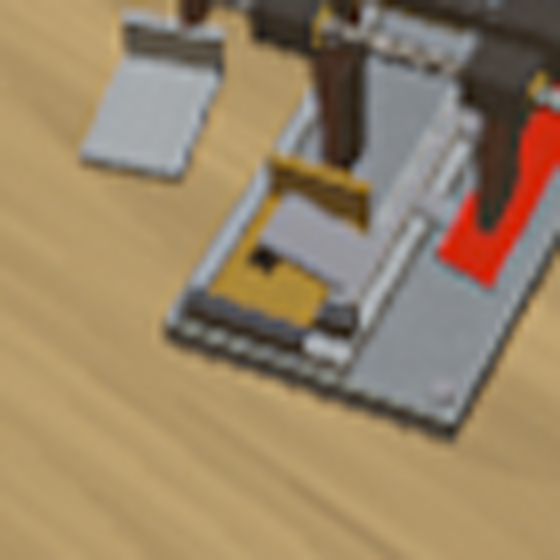

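View pics/t7.png

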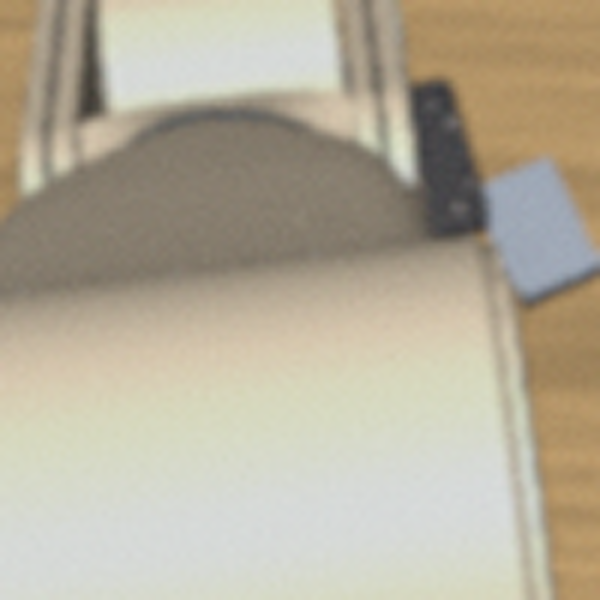

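View pics/w7.png

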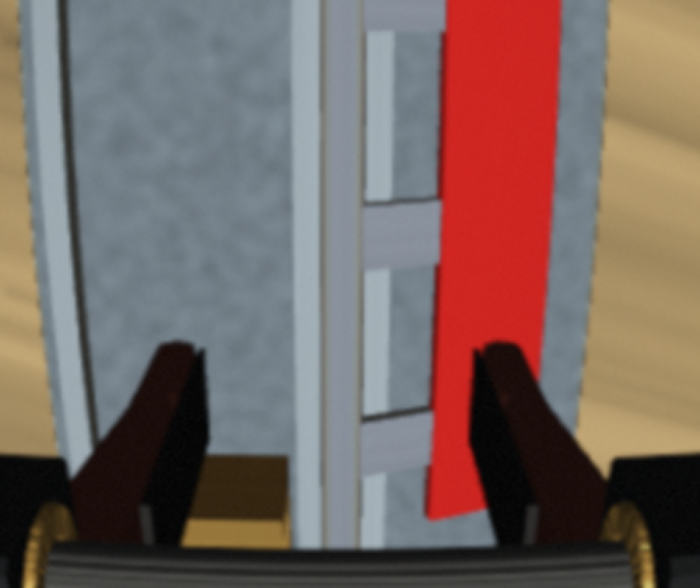

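```bash
python3 - <<'E'
from h import *
i=ctrl.get_image("wrist")
q=lambda x,y,z:w2j(fray(i,160+x/2.8,120+y/2.8,z)).round(1)
print("bar end",q(430,519,26.6),"flange foot",q(245,455,15.5),"flange top outer",q(245,519,41))
state()
E
```

```text
bar end [-2.9 17.7] flange foot [-12.1 -21.5] flange top outer [-12.4 -19.1]
t 7.3 tcp [545.8  91.   24.2] jig [-30.6  -1.5] F [3.3 2.7 5.3] w 52.0
```

Relative to the bar end, the flange sits at x = -9.4 mm (home is -10). Its top and foot agree, so it's flat and clear of the finger. I'll release the bar by rising straight up.

```bash
python3 -m jog '[[0.59,[0,-0.2,0],[0,0,0]],[0.59,[0,-0.4,0],[0,0,0]],[0.59,[0,-0.6,0],[0,0,0]],[0.59,[0,-0.9,0],[0,0,0]],[0.59,[0,-1.3,0],[0,0,0]],[0.59,[0,-2,0],[0,0,0]],[0.59,[0,-4,0],[0,0,0]],[0.59,[0,-6,0],[0,0,0]]]'
python3 -m jog '[[0.59,[-2,-3,0],[0,0,0]],[0.59,[-6,-6,0],[0,0,0]],[0.59,[-10,-9,0],[0,0,0]],[0.59,[-14,-12,0],[0,0,0]],[0.59,[-14,-12,0],[0,0,0]],[0.59,[-14,-12,0],[0,0,0]],[0.59,[-14,-12,0],[0,0,0]]]'
python3 - <<'E'
from h import *
s=ctrl.get_image("scene");crop(s,"pics/s8.png",(285,245),45,7)
i=ctrl.get_image("wrist");a=cv2.cvtColor(i["color"],cv2.COLOR_RGB2BGR)
cv2.imwrite("pics/w8.png",a)
state()
E
```

```text
t: 8.1
ee_pos: [543.4, 90.3, 84.0]
orientation: [-1.558, -0.234, 0.237]
ft_force: [1.5, -0.1, 0.2]
width: 52.2
t: 8.8
ee_pos: [411.1, 49.2, 203.5]
orientation: [-1.558, -0.236, 0.235]
ft_force: [-0.1, 0.2, -0.4]
width: 51.7
t 8.9 tcp [410.9  49.3 202.8] jig [-171.8   -1.5] F [ 0.5  0.7 -1. ] w 51.9
```

View pics/s8.png

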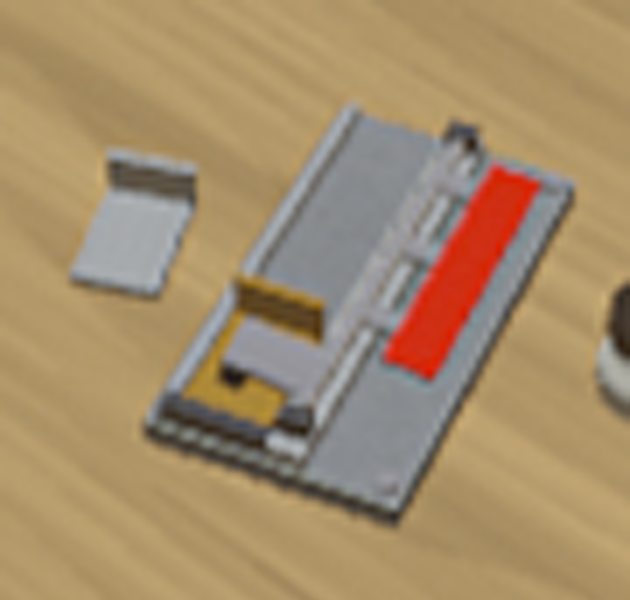

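View pics/w8.png

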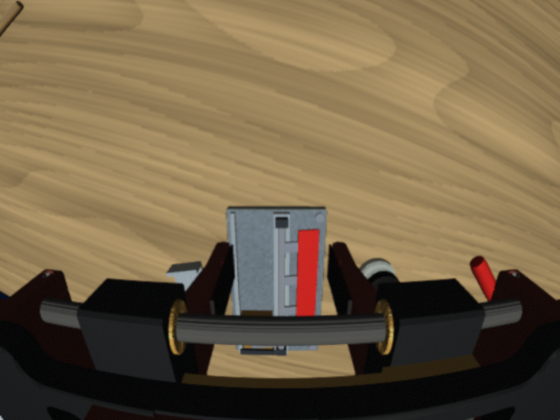

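The clip has closed onto the plate. I'll move the arm aside so the top camera can see whether there's a gap at the stop.

```bash
python3 -m jog '[[0.59,[0,0,30],[0,0,0]],[0.59,[0,0,30],[0,0,0]],[0.59,[0,0,30],[0,0,0]],[0.59,[0,0,30],[0,0,0]],[0.59,[0,0,30],[0,0,0]],[0.59,[0,0,30],[0,0,0]],[0.59,[0,0,30],[0,0,0]],[0.59,[0,0,30],[0,0,0]]]'
python3 - <<'E'
from h import *
t=ctrl.get_image("top");crop(t,"pics/t9.png",(258,205),38,8)
state()
E
```

```text
t: 9.7
ee_pos: [321.0, 336.7, 202.3]
orientation: [-1.559, -0.237, 0.24]
ft_force: [-0.7, -0.3, -0.1]
width: 51.5
t 9.75 tcp [321.3 335.6 202.4] jig [-172.8  298.5] F [ 0.8 -0.2  0.1] w 51.8
```

View pics/t9.png

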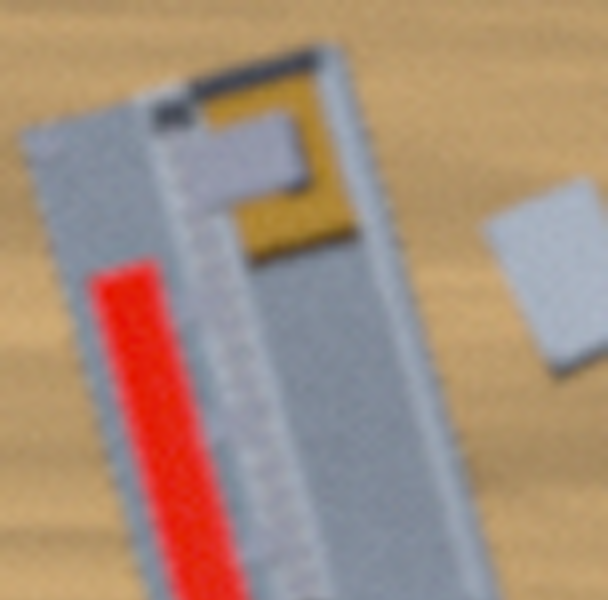

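The brass meets the dark stop with no gap showing, at about (200–318, 60–100) in the crop. The foot lies on the plate and the spare hasn't moved, so I'm handing in.

```bash
python3 -c "
from workcell import ctrl
print(ctrl.close_job())"
```

```text
the job is handed in; nothing more can be done
None
```

The brass plate is home against the end stop with the clip closed on it, and I handed the job in at about 9.8 s; no verdict was reported.

I pressed the bar down with one fingertip (about 7 N) and pushed the plate under the raised foot with the other. When it stalled I backed off along the channel with the bar still held, then rose straight up so the clip shut on the plate.

**Checks:**
- **Home position:** before release, the wrist camera put the plate's pushed face about 9.4 mm short of the bar end; 10 mm is home. After release, the top view shows no gap at the stop, at roughly 2.6 mm per pixel.
- **Flatness and clip:** the face's foot and top measured within 0.3 mm of each other along the channel, so the plate is flat. After release, the foot is seen resting on it.
- **Bystanders:** the spare plate and the jar looked unmoved. I did not re-check the objects further away.

**Disagreements:**
- **Camera offset:** the views differed by up to about 4 mm along the jig's x, and a bar end that should read 0 read -2.9 mm. I therefore judged home by positions relative to the jig and by the stall.
- **Force at the stall:** the forward and upward forces each rose to about 18 N, more than the bar alone explains, probably the plate's rear edge trying to lift against the finger. I backed off at once, and the plate measured flat afterwards.

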